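# Steady a free-running sample shuttle in a carried tray

### The arm

A 6-joint arm with a two-finger parallel gripper is mounted at the origin on the work surface. World frame = base frame: x ahead of the robot, y to its left, z up, the work surface at z = 0. Lengths are in m, angles in degrees, forces in N, time in s.
With the tool pointing down it reaches from about 0.275 to 0.85 m from the base axis. Payload 5.2 kg.
Tool frame: the origin (TCP) lies on the centre line of the jaws, within the pads' length; the fingertips stand 25 mm ahead of it and the grasp point (between the pads) lies 6 mm ahead of it (bot.tip_extent is the distance from the TCP to the fingertips, in m); z points along the fingers, y is the line along which they close (so a half turn about z gives the same grasp; the last joint's range is limited). The gripper opens to 85 mm and grips with 20 to 120 N. Pads are 22 mm wide; open, the fingers measure 114 mm over their backs; the gripper's body (76 mm by 85 mm) begins 54 mm behind the grasp point. The pads swing forward as they close: fully open they stand 13 mm farther back than shut.
Start: joints at [-84.672, 14.817, 87.949, -0, 77.235, -11.62], TCP at [0.16, -0.526, 0.256] pointing down, gripper open.
Joint ranges: [-179.93, 179.93], [-52.35, 119.4], [10.71, 147.94], [-69.91, 249.91], [12.55, 155.21], [-178.61, 178.61]. Speed limits (degrees/s): [147.25, 147.25, 180, 180, 180, 180].

### API

Orientations are given as [roll, pitch, yaw] about the fixed x, y, z axes, in that order (R = Rz(yaw) Ry(pitch) Rx(roll)).
In Python, from bench import state, cams, bot gives the robot as it stands. The module is installed in compiled form; this text tells all that it offers.
- The arm moves only by the tool apply_moves, never from a script. Its argument "deltas" is a list of rows, each a list of 7 numbers: the opening, from 0 (shut) to 1 (fully open), then the shift along the tool's x, y, z in mm, then the turn, a rotation vector about the tool's x, y, z in rad. A call has 1 to 8 rows; each row is the pose to reach, as a shift and turn from the pose commanded when the call began, along the tool's axes at that moment; what a row does not reach only later rows make up. A row lasts 1/10 s, in which the tool goes at most 50 mm and 8.59 degrees, less where a joint would pass 70% of its speed; a pose out of reach is approached as far as the arm can. A call with a gripper value outside its range is refused whole. The fingers move at their own pace and stop on an object; "newtons" is the grip in N (left out, the last holds). Time passes only in rows, so rows that repeat a pose let the fingers close. It gives the time, the measured TCP pose, the force, the opening and the grip force at its end, in the units of the state.
- state(): the state, without advancing time (a new reading comes with each control period).
- cams.capture(name): name is "scene" or "side" or "wrist"; returns a dict with "img" (400x640x3 uint8, blue, green, red), "camera_matrix" (3x3 intrinsics, pixels), "D" ([k1, k2, p1, p2, k3] as OpenCV has them; the pictures are not rectified), "rvec" (rotation vector, rad) and "tvec" (3), from world to camera coordinates, as OpenCV has them; the wrist camera has in their place "tool_from_camera" (4x4, takes a point from camera to tool coordinates, whose origin is the TCP and whose axes are the flange's). Camera axes: x right, y down, z forward; pixel columns grow to the right and rows downward; lengths in m; the calibration is good to about 2 mm. A picture is of the moment at which its call begins: read the wrist's pose just before it. There is no depth.
- bot.sign_off(): hands the job in; it is judged then, once.
The state is a dict: "clock": time; "joint_positions": joint angles; "joint_vel": joint speeds; "joint_torque": joint torques, N m; "eef_pos": TCP position; "orientation": TCP orientation; "ft_force": force on the tool from outside, world axes, zero at the start; "wrist_torque": the same for the moment, N m; "gripper_width": finger opening in m; "grasp_force": force on a finger pad.
Only numpy, scipy, OpenCV 4.12 (cv2) and the standard library are available. Lean on these libraries where they do the work, as an engineer would, in place of code of your own. Each camera call takes 0.05 s, during which the arm holds its last target. There are 200 camera calls.

### The job

Take the shuttle tray by the grip block of its arched handle, lift it straight up well clear of the bench and, before carrying it anywhere, let the free-running shuttle with the sample jar roll to the middle of the tray, under the handle, and steady it there for 3 seconds. Then carry the tray over to the light panel with the shuttle kept about the middle, and hold it level above the centre of the panel, 60 mm clear of it, with the shuttle steady in the middle for 6 seconds of inspection; finish while still holding it like that. Do not touch the jar or tip it out of its pocket, never let the shuttle slam into an end stop, and leave the other lab ware alone.

Things in the scene. Friction and masses are not known exactly. Their poses are not given: they have to be found in the camera images.
- tray: Grey plastic shuttle tray, loose on the bench, 170 (x) x 280 (y) x 18 mm, about 0.40 kg. Origin: centre of its underside; z up, y along its length and along the two steel rails on which the shuttle runs. A solid end stop closes each y end. An aluminium arch 20 mm wide (y) spans the tray's middle in x: 182 mm wide, underside 90 mm, top 96 mm above the tray's underside.
- tray_grip (a point): Centre of the black grip block on top of the arch, 113 mm above the tray's underside, over its middle. The block is 45 mm (tray x) x 26 mm (tray y) x 34 mm high: pinch it across the tray's y from above, with 40 N or more. The tray hangs balanced below it when the shuttle is in the middle.
- shuttle (a joint): How far the shuttle has run from the +y end stop of the tray towards -y, in m: 0 at the +y stop (the start), 0.09 in the middle, 0.18 at the -y stop; tray y = 0.09 - value. It runs on ball bearings almost freely (drag 0.03 N per m/s): relative to the tray it accelerates by 9.81 x downward slope - the tray's own acceleration along its path.
- shuttle_middle (a point): Centre of the jar pocket's floor on the shuttle's top, 24 mm above the tray's underside. The shuttle is an aluminium plate 120 (x) x 80 (y) mm with a raised black square rim, 8 mm high, around the pocket; nominally 0.20 kg.
- jar: Amber sample jar with white lid, diameter 42 mm, 48 mm high, standing loose in the shuttle's pocket (45 mm square), nominally 0.12 kg (from 30 % lighter to 40 % heavier); it rides along with the shuttle. Origin: centre of its underside, z up.
- panel: Light panel, a flat fixed plate 220 (x) x 300 (y) x 20 mm with a bright white top in an aluminium frame, lying on the bench. Origin: centre of its underside; the top is 20 mm higher.
- reagent: Bystander: white plastic bottle standing upright, diameter 64 mm, 160 mm high. Origin: centre of its underside.
- tube_rack: Bystander: red tube rack, 70 x 140 x 45 mm with white tubes up to 57 mm high. Origin: centre of its underside.
- dishes: Bystander: stack of amber dishes, diameter 90 mm, 53 mm high. Origin: centre of its underside.
Mind the look-alikes: they are no part of the job. What is shaped like the jar but blue or green is not meant.

How it is judged (in metres and radians):
On the way, in this order (a step that is already met when the one before it is completed fails the run):
1. The tray is lifted clear (underside 30 mm or more above the bench), still more than 200 mm from the panel's centre, and the shuttle is kept within 30 mm of the tray's middle for 2 s (height (world z) of tray above 0.03 m and horizontal distance between tray and panel above 0.2 m and value of joint shuttle between 0.06 and 0.12 m), for 2 s.
2. The tray is held over the panel (centres within 40 mm, underside 20 to 110 mm above the panel, level within 0.15 rad) with the shuttle kept within 30 mm of the tray's middle for 5 s (horizontal distance between tray and panel below 0.04 m and height (world z) of tray between 0.04 and 0.13 m and angle between tray's own z axis and vertical below 0.15 rad and value of joint shuttle between 0.06 and 0.12 m), for 5 s.
At the end, for the whole second after the job is handed in: The robot still holds the tray over the light panel: centres within 50 mm horizontally, underside 20 to 110 mm above the panel and not touching it, level within 0.15 rad, the shuttle within 50 mm of the tray's middle and the jar standing in its pocket (horizontal distance between tray and panel below 0.05 m and height (world z) of tray between 0.04 and 0.13 m and angle between tray's own z axis and vertical below 0.15 rad and value of joint shuttle between 0.04 and 0.14 m and distance between jar and shuttle_middle below 0.012 m and angle between the z axis of jar and the z axis of tray, either way round below 0.2 rad and contact force between tray and the fingers above 2 N and contact force between tray and panel below 0.1 N); the arm keeps its last pose, push and grip.
It fails at once if the shuttle slams into an end stop (reaches it faster than 0.15 m/s) ((value of joint shuttle below 0.004 m and velocity of joint shuttle below -0.15 m/s) or (value of joint shuttle above 0.176 m and velocity of joint shuttle above 0.15 m/s)).
It fails at once if the jar comes out of its pocket or tips over, or the tray is tipped more than 0.4 rad (not (distance between jar and shuttle_middle below 0.02 m and angle between the z axis of jar and the z axis of tray, either way round below 0.4 rad and angle between tray's own z axis and vertical below 0.4 rad)).
It fails at once if the tray comes within 200 mm of the panel's centre while the shuttle is more than 70 mm from the tray's middle (horizontal distance between tray and panel below 0.2 m and (value of joint shuttle below 0.02 m or value of joint shuttle above 0.16 m)).
It fails at once if the robot touches the jar (contact force between jar and the fingers above 0.5 N or contact force between jar and the arm above 0.5 N).
It fails at once if a bystander is disturbed (moved more than 20 mm) (distance of any of reagent, tube_rack, dishes from where it was at the start of the episode above 0.02 m).
It also fails if it takes over 67 s, if anything falls off the work surface, if the arm or the gripper's body presses on something with over 40 N, if the wrist force passes 120 N, or if a joint passes its speed limit or range.

## Working session

There is one attempt and no reset: what is moved stays moved. The work goes in short steps, Python scripts to look and compute and a tool call to move; the robot and the scene stay as the last step left them, time stands still between calls to the robot, and variables do not carry over. Pictures are saved under pics/ and viewed, at most 10 in all, crops included, and the job is handed in when it is done.

Besides the shell and the picture viewer there is one more tool, called after "Emit:" as name(argument=value, ...) on one line, values as JSON. apply_moves: Moves the arm, as the interface text tells. Its arguments: {"type":"object","properties":{"deltas":{"type":"array","items":{"type":"array","items":{"type":"number"}}},"newtons":{"type":"number"}},"required":["deltas"]}

```bash
mkdir -p pics; cat > h.py <<'E'
import numpy as np,cv2
from bench import state,cams,bot
def ray(c,uv):
    p=cv2.undistortPoints(np.array([[uv]],float),c['camera_matrix'],c['D'])[0,0]
    R=cv2.Rodrigues(np.array(c['rvec'],float))[0];t=np.array(c['tvec'],float).ravel()
    return -R.T@t, R.T@np.array([p[0],p[1],1.])
def atz(c,uv,z):
    o,d=ray(c,uv);return o+d*(z-o[2])/d[2]
def proj(c,P):
    return cv2.projectPoints(np.array(P,float).reshape(-1,3),np.array(c['rvec'],float),np.array(c['tvec'],float),c['camera_matrix'],c['D'])[0][:,0]
E
python3 - <<'E'
from h import *
import pickle
print(state())
for n in('scene','side'):
    c=cams.capture(n);pickle.dump(c,open(n+'.pkl','wb'));cv2.imwrite(f'pics/{n}0.png',c['img'])
    print(n,ray(c,(320,200)))
E
```

```text
{'clock': 0.0, 'joint_positions': array([-8.46722400e+01,  1.48611957e+01,  8.80127978e+01,  4.32500586e-04,
        7.72355198e+01, -1.16202797e+01]), 'joint_vel': array([-0.06029264, -0.0277359 , -0.03562113, -0.00031928, -0.12208125,
        0.02531882]), 'joint_torque': array([ 6.38005749e-04, -4.46036196e+01, -2.90569317e+01, -1.62876026e-04,
        1.15468400e-02,  1.44848639e-05]), 'eef_pos': array([ 0.16029849, -0.52560012,  0.25544443]), 'orientation': array([-1.79892816e+02, -2.24716401e-02,  1.69479227e+01]), 'ft_force': array([0.55832478, 0.39656803, 0.11214871]), 'wrist_torque': array([-0.06153646,  0.01870987, -0.0163261 ]), 'grasp_force': 0.0, 'gripper_width': 0.08555820046352462}
scene (array([1.1845001 , 0.01546537, 0.99073901]), array([-0.60686582, -0.00983584, -0.79512869]))
side (array([ 0.37468237, -0.58680548,  0.5553722 ]), array([ 0.19944883,  0.77778124, -0.5961418 ]))
```

View pics/scene0.png

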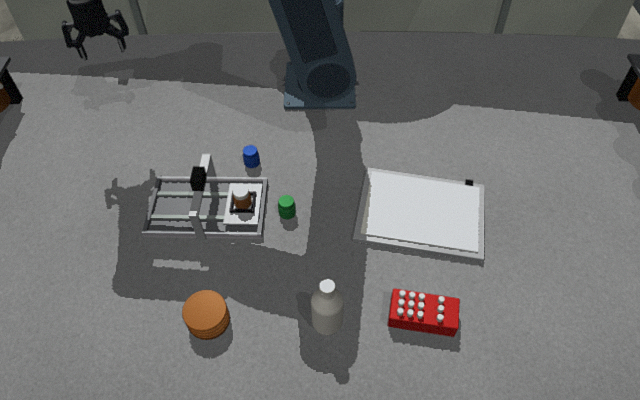

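View pics/side0.png

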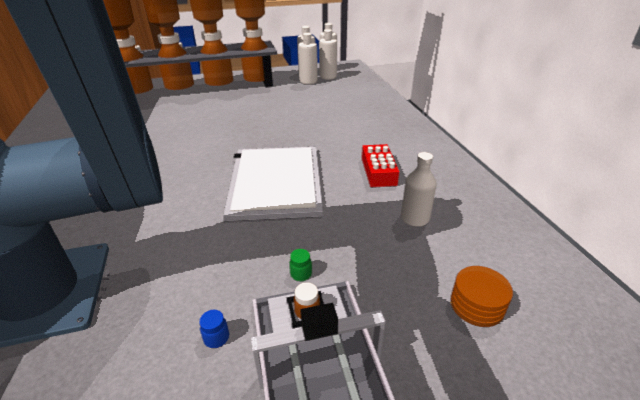

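The scene view shows the tray at about (205,207), with its black grip at (198,178). The amber jar with the white lid is at (243,198) in the shuttle, at the tray's +y end, and the panel is at (423,212). Jar look-alikes are blue (251,156), green (287,207) and the amber dishes (206,315). I choose the amber jar on the shuttle and will check it, and the grip, in a crop.

```bash
python3 - <<'E'
from h import *
a=cv2.imread('pics/scene0.png');b=cv2.imread('pics/side0.png')
A=cv2.resize(a[145:245,135:275],None,fx=5.7,fy=5.7,interpolation=cv2.INTER_CUBIC)
cv2.imwrite('pics/cropA.png',A[:600,:800])
B=cv2.resize(a[160:265,350:495],None,fx=4,fy=4);C=cv2.resize(b[280:400,240:400],None,fx=3.5,fy=3.5)
o=np.zeros((600,800,3),np.uint8);C=cv2.resize(b[275:400,240:400],None,fx=3,fy=3,interpolation=cv2.INTER_CUBIC)
cv2.imwrite('pics/cropC.png',C)
E
```

```text
(no output)
```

View pics/cropA.png

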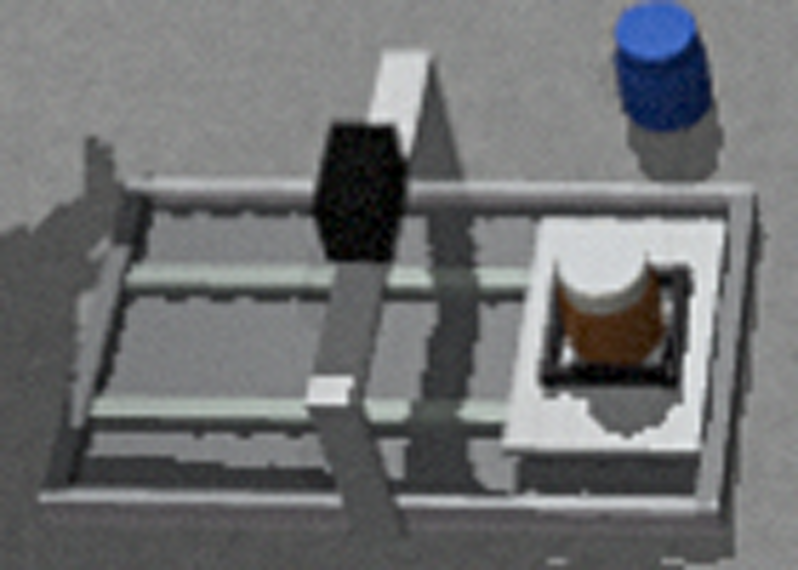

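View pics/cropC.png

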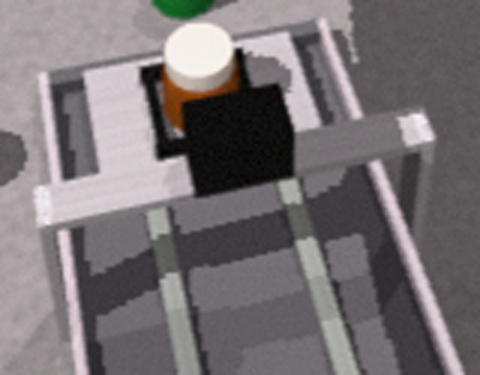

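The crop confirms it: an amber jar with a white lid in the black rim at the +y end, and the grip block black at about (362,190) in the crop. Next I'll fit the tray and panel rectangles.

```bash
python3 - <<'E'
from h import *
import pickle
from scipy.optimize import least_squares
S=pickle.load(open('scene.pkl','rb'));D=pickle.load(open('side.pkl','rb'))
cv=lambda u,v:(135+(u+.5)/5.7-.5,145+(v+.5)/5.7-.5)
cd=lambda u,v:(240+(u+.5)/3-.5,275+(v+.5)/3-.5)
def T(p,P):
    x,y,a=p;c,s=np.cos(a),np.sin(a);P=np.array(P)
    return np.c_[x+c*P[:,0]-s*P[:,1],y+s*P[:,0]+c*P[:,1],P[:,2]]
# tray: rim corners from scene (+x near cam), arch top corners from both, grip top corners
hx,hy=.085,.14
PS=[[-hx,-hy,.018],[-hx,hy,.018],[hx,hy,.018],[hx,-hy,.018],[-.091,-.01,.096],[-.091,.01,.096],[.091,-.01,.096],[.091,.01,.096],[-.0225,-.013,.13],[-.0225,.013,.13]]
US=[cv(125,180),cv(757,184),cv(720,514),cv(38,500),cv(386,50),cv(434,50),cv(313,377),cv(354,377),cv(333,123),cv(395,123)]
PD=[[-hx,hy,.018],[hx,hy,.018],[-.091,-.01,.096],[.091,-.01,.096],[.091,.01,.096],[-.0225,.013,.13],[.0225,.013,.13]]
UD=[cd(40,75),cd(323,18),cd(36,222),cd(433,142),cd(424,110),cd(184,104),cd(278,85)]
f=lambda p:np.r_[(proj(S,T(p,PS))-US).ravel(),(proj(D,T(p,PD))-UD).ravel()]
r=least_squares(f,[.5,-.3,0],loss='soft_l1');print('tray',r.x[:2],np.degrees(r.x[2]));print(f(r.x).reshape(-1,2).round(1))
UP=[(366,169.5),(485,183),(484,258.5),(355,247)]
for i,j in zip(UP,UP[1:]+UP[:1]):print(np.linalg.norm(atz(S,i,.02)-atz(S,j,.02)))
PP=[[-.11,-.15,.02],[-.11,.15,.02],[.11,.15,.02],[.11,-.15,.02]]
g=lambda p:(proj(S,T(p,PP))-UP).ravel()
q=least_squares(g,[.5,.2,0],loss='soft_l1');print('panel',q.x[:2],np.degrees(q.x[2]),g(q.x).reshape(-1,2).round(1))
print(proj(D,T(q.x,PP)))
for n,uv,z in(('blue',(251,149),.048),('green',(286,199),.048),('dish',(206,308),.053),('reag',(327,287),.16),('rack',(425,308),.045)):print(n,atz(S,uv,z))
s=state();print(s['eef_pos'],s['orientation'])
E
```

```text
tray [ 0.45094594 -0.27095003] -1.733463141537602
[[ 0.5 -0.4]
 [-0.3  0.5]
 [-0.7 -0.4]
 [-0.2 -0.5]
 [-0.3  0.2]
 [-0.5  0.3]
 [-1.7  4.7]
 [ 0.1  4.9]
 [-0.5 -0.4]
 [-0.  -0.2]
 [-0.5 -1. ]
 [ 0.5 -0.1]
 [ 0.1  1.5]
 [ 0.5 -0.2]
 [-1.5 -1.2]
 [-1.6 -0.6]
 [ 0.  -0.8]]
0.2990805675352721
0.2221765672288496
0.29004051456276997
0.2320354308795927
panel [0.48022067 0.24792513] -8.925254086725047 [[-0.9  0.1]
 [-0.5  0.5]
 [ 3.9  0.4]
 [ 0.  -4.3]]
[[228.61445557 213.92072263]
 [237.51238631 147.48140015]
 [315.68342449 142.81116121]
 [328.44887615 206.59187136]]
blue [ 0.30136181 -0.17090297  0.048     ]
green [ 0.46141782 -0.07556581  0.048     ]
dish [ 0.74076532 -0.22594741  0.053     ]
reag [0.75012945 0.01808504 0.16      ]
rack [0.74044748 0.21731739 0.045     ]
[ 0.16030393 -0.52568647  0.25555875] [-1.79908906e+02 -1.73491582e-02  1.69475466e+01]
```

Emit:
apply_moves(deltas=[[1,30,-14,3,0,0,0.03],[1,78,-36,10,0,0,0.07],[1,126,-57,18,0,0,0.12],[1,175,-79,26,0,0,0.16],[1,223,-101,34,0,0,0.21],[1,270,-122,42,0,0,0.25],[1,315,-142,50,0,0,0.29],[1,352,-159,56,0,0,0.326]], newtons=40)

```text
clock: 0.9
eef_pos: [0.4465, -0.2743, 0.2008]
orientation: [-180.0, 0.0, -1.8]
ft_force: [0.2, -0.3, 0.6]
gripper_width: 0.085
grasp_force: 0.0
```

```bash
python3 - <<'E'
from h import *
s=state();print(s['clock'],s['eef_pos'],s['orientation'])
s0=s;c=cams.capture('wrist');cv2.imwrite('pics/w1.png',c['img'])
s=state();print(s['clock'],s['eef_pos'],s['orientation'],s['wrist_torque'],s['ft_force'])
from scipy.spatial.transform import Rotation as Ro
M=np.array(c['tool_from_camera']);print(M)
R=Ro.from_euler('xyz',s['orientation'],degrees=True).as_matrix()
P=[[.451,-.271,.13]]
for yy in(.013,-.013):
  for xx in(-.0225,.0225):P.append([.451+xx,-.271+yy,.13])
P=np.array(P);t=(P-s['eef_pos'])@R
cam=(t-M[:3,3])@M[:3,:3]
print(cv2.projectPoints(cam,np.zeros(3),np.zeros(3),c['camera_matrix'],c['D'])[0][:,0])
E
```

```text
0.9 [ 0.44651    -0.27434934  0.20082018] [-1.79987696e+02  2.02415648e-02 -1.82836534e+00]
0.95 [ 0.45078821 -0.26847795  0.19965221] [-1.79698535e+02 -1.14325821e-01 -1.72286285e+00] [ 0.17283795 -0.12566836 -0.01989771] [ 2.74044853  2.65356475 -0.3190478 ]
[[ 5.37358324e-04 -9.60391059e-01 -2.78655208e-01  7.10387822e-02]
 [ 9.99999720e-01  3.71094205e-04  6.49414087e-04  3.52302771e-04]
 [-5.20284150e-04 -2.78655479e-01  9.60390990e-01 -1.17996019e-01]
 [ 0.00000000e+00  0.00000000e+00  0.00000000e+00  1.00000000e+00]]
[[321.51108311 228.2659059 ]
 [302.20309656 261.62281911]
 [298.98615577 193.8109186 ]
 [342.67543096 260.61440323]
 [342.11363563 192.62835323]]
```

View pics/w1.png

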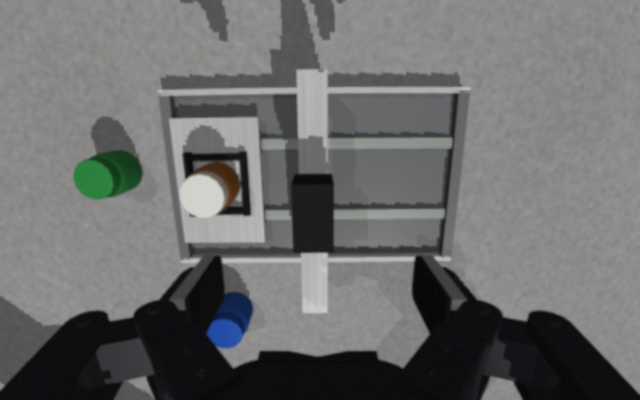

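The wrist view shows the black block at (293–333, 178–250), which matches the predicted pose, and it sits between the jaws (pads at about 200 and 430). I'll descend and close.

Emit:
apply_moves(deltas=[[1,0,0,10,0,0,0],[1,0,0,25,0,0,0],[1,0,0,40,0,0,0],[1,0,0,55,0,0,0],[1,0,0,68,0,0,0],[1,0,0,76,0,0,0],[1,0,0,79,0,0,0],[1,0,0,79,0,0,0]])

```text
clock: 1.75
eef_pos: [0.4449, -0.2764, 0.122]
orientation: [-180.0, 0.0, -1.8]
ft_force: [-0.1, -0.6, 0.7]
gripper_width: 0.0851
grasp_force: 0.0
```

```bash
python3 - <<'E'
from h import *
s=state();print(s['clock'],s['eef_pos'],s['orientation'],s['wrist_torque'],s['ft_force'])
E
```

```text
1.75 [ 0.44490614 -0.27641377  0.12201566] [-1.79972068e+02  4.08383177e-02 -1.77058354e+00] [0.00561128 0.00381502 0.01775786] [-0.0914209  -0.61125166  0.69269052]
```

Emit:
apply_moves(deltas=[[1,6,-5.5,1,0,0,0],[1,6,-5.5,1,0,0,0],[0,6,-5.5,1,0,0,0],[0,6,-5.5,1,0,0,0],[0,6,-5.5,1,0,0,0],[0,6,-5.5,1,0,0,0],[0,6,-5.5,1,0,0,0],[0,6,-5.5,1,0,0,0]], newtons=80)

```text
clock: 2.55
eef_pos: [0.4517, -0.2711, 0.1217]
orientation: [180.0, -0.0, -1.7]
ft_force: [-1.4, -0.5, 3.8]
gripper_width: 0.0251
grasp_force: 79.8
```

```bash
python3 - <<'E'
from h import *
s=state();print(s['clock'],s['eef_pos'],s['orientation'],s['wrist_torque'],s['ft_force'],s['gripper_width'],s['grasp_force'])
E
```

```text
2.55 [ 0.45166691 -0.27114113  0.1217366 ] [ 1.79952084e+02 -1.96764925e-02 -1.72050918e+00] [-0.16221744  0.22267092  0.10510945] [-1.40253565 -0.53123176  3.81231617] 0.025146094650590665 79.76436138153076
```

Emit:
apply_moves(deltas=[[0,0,0,-3,-0.005,0,0],[0,0,0,-10,-0.01,0,0],[0,0,0,-25,-0.01,0,0],[0,0,0,-45,-0.01,0,0],[0,0,0,-65,-0.01,0,0],[0,0,0,-80,-0.01,0,0],[0,0,0,-92,-0.01,0,0],[0,0,0,-100,-0.01,0,0]])

```text
clock: 3.35
eef_pos: [0.4515, -0.2705, 0.222]
orientation: [179.4, 0.0, -1.7]
ft_force: [0.4, 0.2, -7.5]
gripper_width: 0.025
grasp_force: 79.4
```

```bash
python3 - <<'E'
from h import *
s=state();print(s['clock'],s['eef_pos'],s['orientation'],s['wrist_torque'],s['ft_force'],s['gripper_width'],s['grasp_force'])
c=cams.capture('wrist');w=c['img']
s=state();print(s['clock'],s['eef_pos'],s['orientation'],s['wrist_torque'],s['ft_force'])
d=cams.capture('side');n=cams.capture('scene')
cv2.imwrite('pics/s2.png',np.hstack([cv2.resize(w,(400,250)),cv2.resize(n['img'][100:300,100:420],(400,250))]))
cv2.imwrite('pics/w2.png',w);cv2.imwrite('pics/n2.png',n['img']);cv2.imwrite('pics/d2.png',d['img'])
E
```

```text
3.35 [ 0.45151831 -0.27052201  0.22196121] [ 1.79427815e+02  5.40052389e-03 -1.72323614e+00] [-0.29638647 -0.01410948 -0.01476131] [ 0.38954341  0.17509806 -7.49718479] 0.025000081167774402 79.44929480552673
3.4 [ 0.45189947 -0.27087222  0.22298165] [ 1.79368664e+02 -6.38379268e-02 -1.72154114e+00] [-0.39968483 -0.1779608  -0.00198144] [ 0.14109248 -0.23729247 -5.60370672]
```

View pics/w2.png

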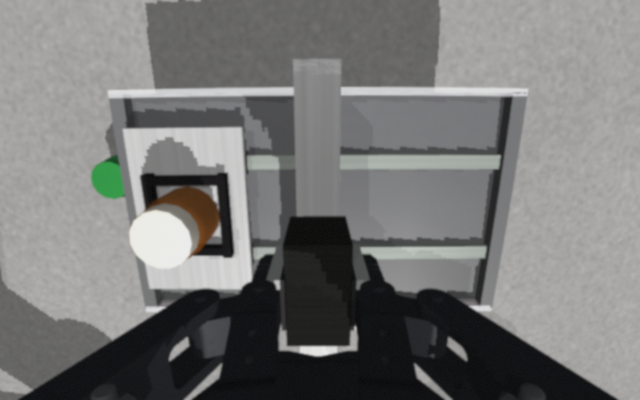

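The wrist view shows the tray hanging from the grip, with the shuttle plate at u≈124–243 (v≈130) against the +y stop. The plate edges are visible in rows 131–138, so I can use them to sense the shuttle.

```bash
cat > sense.py <<'E'
from h import *
def edges(img,W=None):
    g=cv2.GaussianBlur(img,(0,0),1.0)[131:139].mean(axis=(0,2)); d=np.gradient(g)
    best=(-1,)
    for w in range(112,126):
        for l in range(105,505-w):
            s=min(d[l],25)+min(-d[l+w],25)
            if s>best[0]:best=(s,l,w)
    s,l,w=best
    def sub(k,sg):
        i=np.arange(k-3,k+4);q=np.clip(sg*d[i],0,None);return (i*q).sum()/q.sum()
    a,b=sub(l,1),sub(l+w,-1);return a,b,s
if __name__=='__main__':
    import sys
    n=int(sys.argv[1]) if len(sys.argv)>1 else 3
    T=[];V=[];I=[]
    s=state()
    for k in range(n):
        t=state()['clock'];c=cams.capture('wrist');a,b,q=edges(c['img']);T.append(t);I.append((round(a,1),round(b,1),round(q)))
        V.append(((a+b)/2-C0)/S if 'C0' in globals() else 0)
    cv2.imwrite('pics/last.png',c['img'])
    s=state();print(I,s['clock'],'tcp',s['eef_pos'].round(4),'rpy',s['orientation'].round(2),'tq',s['wrist_torque'].round(2))
    v=np.polyfit(T,V,1) if n>1 else [0,0];print('values',np.round(V,4),'v',round(v[0],4),'now',round(np.polyval(v,s['clock']),4))
E
python3 - <<'E'
from sense import *
w=cv2.imread('pics/w2.png');print(edges(w))
print(cv2.GaussianBlur(w,(0,0),1.0)[131:139].mean(axis=(0,2))[100:260:4].round())
E
```

```text
(np.float64(122.91046658259773), np.float64(241.68337491494668), np.float64(46.02083333333334))
[157. 150. 101. 100. 119. 123. 186. 204. 205. 206. 201. 201. 201. 200.
 200. 204. 198. 187. 188. 204. 204. 202. 201. 204. 203. 202. 199. 204.
 203. 203. 201. 199. 204. 204. 201. 191. 110. 112. 114. 124.]
```

```bash
sed -i 's/^def edges/C0,S=182.3,1485.\ndef edges/' sense.py; python3 sense.py 2
```

```text
[(np.float64(124.3), np.float64(243.1), 45), (np.float64(124.7), np.float64(243.3), 44)] 3.6 tcp [ 0.4511 -0.2703  0.2204] rpy [ 1.795e+02  8.000e-02 -1.730e+00] tq [-0.22 -0.01 -0.06]
values [0.0009 0.0011] v 0.004 now 0.0013
```

Emit:
apply_moves(deltas=[[0,0,0,0,0.025,0,0],[0,0,0,0,0.025,0,0],[0,0,0,0,0.025,0,0],[0,0,0,0,0.025,0,0],[0,0,0,0,0.025,0,0],[0,0,0,0,0.025,0,0],[0,0,0,0,0.01,0,0]])

```text
clock: 4.3
eef_pos: [0.4516, -0.271, 0.2213]
orientation: [180.0, 0.0, -1.8]
ft_force: [0.5, 0.4, -7.2]
gripper_width: 0.025
grasp_force: 79.4
```

```bash
python3 sense.py 3
```

```text
[(np.float64(155.0), np.float64(275.3), 36), (np.float64(160.6), np.float64(281.1), 36), (np.float64(166.1), np.float64(286.7), 37)] 4.45 tcp [ 0.4516 -0.2704  0.2214] rpy [179.99   0.    -1.71] tq [-0.14 -0.04 -0.01]
values [0.0221 0.026  0.0297] v 0.0759 now 0.0335
```

Emit:
apply_moves(deltas=[[0,0,0,0,0,0,0],[0,0,0,0,0,0,0],[0,0,0,0,0,0,0],[0,0,0,0,0,0,0],[0,0,0,0,-0.023,0,0],[0,0,0,0,-0.023,0,0],[0,0,0,0,-0.023,0,0],[0,0,0,0,0,0,0]])

```text
clock: 5.25
eef_pos: [0.4517, -0.2701, 0.2215]
orientation: [-179.9, -0.0, -1.7]
ft_force: [-0.3, -0.4, -7.3]
gripper_width: 0.0249
grasp_force: 79.5
```

```bash
sed -i 's/182.3,1485/183.7,1490/' sense.py; python3 sense.py 4
```

```text
[(np.float64(228.0), np.float64(349.6), 40), (np.float64(226.8), np.float64(348.2), 40), (np.float64(225.7), np.float64(347.2), 40), (np.float64(225.1), np.float64(346.8), 41)] 5.45 tcp [ 0.4516 -0.2711  0.2213] rpy [-180.     -0.     -1.76] tq [-0.1   0.02  0.  ]
values [0.0705 0.0697 0.0689 0.0686] v -0.0128 now 0.0678
```

Emit:
apply_moves(deltas=[[0,0,0,0,0.021,0,0],[0,0,0,0,0.021,0,0],[0,0,0,0,0.021,0,0],[0,0,0,0,0.021,0,0],[0,0,0,0,-0.022,0,0],[0,0,0,0,-0.022,0,0],[0,0,0,0,-0.022,0,0],[0,0,0,0,0.001,0,0]])

```text
clock: 6.25
eef_pos: [0.4517, -0.2702, 0.2215]
orientation: [-179.9, -0.0, -1.7]
ft_force: [0.3, -0.5, -7.3]
gripper_width: 0.0251
grasp_force: 79.7
```

```bash
python3 sense.py 4
```

```text
[(np.float64(273.7), np.float64(394.7), 32), (np.float64(274.2), np.float64(395.1), 32), (np.float64(274.9), np.float64(395.9), 32), (np.float64(276.1), np.float64(397.3), 34)] 6.45 tcp [ 0.4516 -0.2712  0.2213] rpy [-179.92    0.     -1.77] tq [ 0.05  0.01 -0.06]
values [0.101  0.1013 0.1018 0.1027] v 0.011 now 0.1031
```

Emit:
apply_moves(deltas=[[0,0,0,0,-0.016,0,0],[0,0,0,0,-0.016,0,0],[0,0,0,0,-0.016,0,0],[0,0,0,0,-0.016,0,0],[0,0,0,0,0.014,0,0],[0,0,0,0,0.014,0,0],[0,0,0,0,0.014,0,0],[0,0,0,0,-0.0015,0,0]])

```text
clock: 7.25
eef_pos: [0.4515, -0.2713, 0.2212]
orientation: [179.9, 0.0, -1.8]
ft_force: [-0.1, 0.6, -7.9]
gripper_width: 0.025
grasp_force: 79.7
```

```bash
python3 sense.py 5
```

```text
[(np.float64(275.6), np.float64(396.9), 35), (np.float64(277.5), np.float64(399.0), 33), (np.float64(279.3), np.float64(400.8), 35), (np.float64(280.8), np.float64(402.2), 34), (np.float64(282.1), np.float64(403.6), 34)] 7.5 tcp [ 0.4516 -0.2705  0.2214] rpy [179.97  -0.    -1.71] tq [ 0.09 -0.   -0.01]
values [0.1024 0.1037 0.1049 0.1059 0.1068] v 0.022 now 0.108
```

Emit:
apply_moves(deltas=[[0,0,0,0,-0.021,0,0],[0,0,0,0,-0.021,0,0],[0,0,0,0,-0.021,0,0],[0,0,0,0,-0.021,0,0],[0,0,0,0,0.017,0,0],[0,0,0,0,0.017,0,0],[0,0,0,0,0.017,0,0],[0,0,0,0,-0.001,0,0]])

```text
clock: 8.3
eef_pos: [0.4515, -0.2712, 0.2212]
orientation: [179.8, 0.0, -1.8]
ft_force: [-0.2, -0.1, -7.2]
gripper_width: 0.0251
grasp_force: 79.8
```

```bash
python3 sense.py 6
```

```text
[(np.float64(250.8), np.float64(372.8), 32), (np.float64(250.4), np.float64(372.5), 34), (np.float64(250.4), np.float64(372.0), 38), (np.float64(249.0), np.float64(371.1), 42), (np.float64(247.8), np.float64(370.0), 44), (np.float64(246.7), np.float64(368.4), 41)] 8.6 tcp [ 0.4517 -0.2706  0.2215] rpy [ 1.799e+02 -1.000e-02 -1.710e+00] tq [-0.01 -0.03 -0.01]
values [0.086  0.0857 0.0856 0.0848 0.084  0.0831] v -0.0116 now 0.0828
```

Emit:
apply_moves(deltas=[[0,0,0,0,0.013,0,0],[0,0,0,0,0.013,0,0],[0,0,0,0,0.013,0,0],[0,0,0,0,0.013,0,0],[0,0,0,0,-0.0085,0,0],[0,0,0,0,-0.0085,0,0],[0,0,0,0,-0.0085,0,0],[0,0,0,0,0.0015,0,0]])

```text
clock: 9.4
eef_pos: [0.4517, -0.2704, 0.2215]
orientation: [-180.0, -0.0, -1.7]
ft_force: [0.7, -0.8, -6.8]
gripper_width: 0.0246
grasp_force: 79.8
```

```bash
python3 sense.py 6
```

```text
[(np.float64(254.9), np.float64(376.6), 26), (np.float64(254.7), np.float64(376.1), 25), (np.float64(254.2), np.float64(375.8), 26), (np.float64(254.7), np.float64(375.9), 26), (np.float64(255.1), np.float64(376.1), 26), (np.float64(255.3), np.float64(376.3), 26)] 9.7 tcp [ 0.4516 -0.2708  0.2213] rpy [-180.      0.     -1.74] tq [-0.01  0.03  0.  ]
values [0.0886 0.0884 0.0881 0.0883 0.0885 0.0887] v 0.0004 now 0.0885
```

Emit:
apply_moves(deltas=[[0,0,0,0,0,0,0],[0,0,0,0,0,0,0],[0,0,0,0,0,0,0],[0,0,0,0,0,0,0],[0,0,0,0,0,0,0],[0,0,0,0,0,0,0],[0,0,0,0,0,0,0]])

```text
clock: 10.4
eef_pos: [0.4516, -0.2708, 0.2214]
orientation: [180.0, -0.0, -1.7]
ft_force: [0.2, -0.4, -7.7]
gripper_width: 0.0247
grasp_force: 79.8
```

```bash
python3 sense.py 5
```

```text
[(np.float64(262.0), np.float64(382.5), 27), (np.float64(262.4), np.float64(383.0), 29), (np.float64(263.1), np.float64(383.6), 30), (np.float64(262.5), np.float64(384.3), 23), (np.float64(264.8), np.float64(384.9), 26)] 10.65 tcp [ 0.4516 -0.2707  0.2214] rpy [180.    -0.    -1.73] tq [ 0.01 -0.02 -0.  ]
values [0.093  0.0933 0.0937 0.0938 0.0947] v 0.0079 now 0.0949
```

Emit:
apply_moves(deltas=[[0,0,0,0,-0.007,0,0],[0,0,0,0,-0.007,0,0],[0,0,0,0,-0.007,0,0],[0,0,0,0,-0.007,0,0],[0,0,0,0,0.0055,0,0],[0,0,0,0,0.0055,0,0],[0,0,0,0,0.0055,0,0],[0,0,0,0,-0.0005,0,0]])

```text
clock: 11.45
eef_pos: [0.4516, -0.271, 0.2213]
orientation: [180.0, 0.0, -1.8]
ft_force: [-0.4, 0.5, -7.6]
gripper_width: 0.025
grasp_force: 79.8
```

```bash
python3 sense.py 6;  python3 - <<'E'
from h import *
import pickle
from scipy.optimize import least_squares
S=pickle.load(open('scene.pkl','rb'));D=pickle.load(open('side.pkl','rb'))
# bright white top region centroid, both cams
for c,z in((S,.02),(D,.02)):
    g=c['img'].min(axis=2);m=(g>205).astype(np.uint8)
    k,l,st,ce=cv2.connectedComponentsWithStats(m);i=1+np.argmax(st[1:,4])
    pts=np.argwhere(l==i)[:,::-1].astype(float)
    h=cv2.boxPoints(cv2.minAreaRect(pts.astype(np.float32)))
    W=np.array([atz(c,p,z)[:2] for p in pts[::7]])
    r=cv2.minAreaRect(W.astype(np.float32));print(st[i],r)
E
```

```text
[(np.float64(261.0), np.float64(381.6), 26), (np.float64(261.6), np.float64(382.1), 27), (np.float64(262.2), np.float64(382.6), 28), (np.float64(262.5), np.float64(383.0), 28), (np.float64(262.7), np.float64(383.2), 28), (np.float64(263.0), np.float64(383.5), 29)] 11.75 tcp [ 0.4516 -0.2707  0.2214] rpy [179.97   0.    -1.72] tq [-0.02 -0.04 -0.  ]
values [0.0924 0.0927 0.0931 0.0933 0.0935 0.0937] v 0.0052 now 0.094
[ 367  172  111   79 3245] ((0.4722854495048523, 0.24480633437633514), (0.2623159885406494, 0.1854877769947052), 79.01969909667969)
[ 230  147   85   63 4479] ((0.46910613775253296, 0.24818165600299835), (0.2733994126319885, 0.19609351456165314), 78.4693832397461)
```

Emit:
apply_moves(deltas=[[0,0,-2,0,-0.041,0,0],[0,0,-8,0,-0.041,0,0],[0,0,-18,0,-0.041,0,0],[0,0,-32,0,-0.041,0,0],[0,0.5,-48,0,-0.001,0,0],[0,0.7,-64,0,-0.001,0,0],[0,0.9,-80,0,-0.001,0,0],[0,1,-96,0,-0.001,0,0]])

```text
clock: 12.55
eef_pos: [0.4554, -0.1733, 0.2214]
orientation: [179.9, -0.0, -1.7]
ft_force: [0.2, -0.3, -6.4]
gripper_width: 0.025
grasp_force: 79.9
```

Emit:
apply_moves(deltas=[[0,0.2,-16,0,0,0,0],[0,0.4,-32,0,0,0,0],[0,0.6,-48,0,0,0,0],[0,0.8,-62,0,0.0415,0,0],[0,1,-72,0,0.0415,0,0],[0,1,-78,0,0.0415,0,0],[0,1,-80,0,0.0415,0,0],[0,1,-80,0,0.0007,0,0]])

```text
clock: 13.35
eef_pos: [0.4591, -0.0954, 0.2212]
orientation: [179.9, -0.0, -1.8]
ft_force: [-0.9, 0.4, -6.4]
gripper_width: 0.025
grasp_force: 79.9
```

```bash
python3 sense.py 6
```

```text
[(np.float64(266.0), np.float64(386.3), 27), (np.float64(266.4), np.float64(386.6), 29), (np.float64(267.3), np.float64(387.5), 28), (np.float64(267.3), np.float64(387.5), 27), (np.float64(266.9), np.float64(387.1), 27), (np.float64(266.6), np.float64(386.7), 26)] 13.65 tcp [ 0.459  -0.0951  0.2212] rpy [179.98   0.    -1.75] tq [0.04 0.02 0.  ]
values [0.0956 0.0959 0.0964 0.0964 0.0962 0.0959] v 0.0015 now 0.0963
```

Emit:
apply_moves(deltas=[[0,0,-2,0,-0.0395,0,0],[0,0,-8,0,-0.0395,0,0],[0,0,-17.5,0,-0.0395,0,0],[0,0,-31,0,-0.0395,0,0],[0,0.4,-46.5,0,0,0,0],[0,0.6,-62,0,0,0,0],[0,0.8,-77.5,0,0,0,0],[0,1,-93,0,0,0,0]])

```text
clock: 14.45
eef_pos: [0.4626, -0.0005, 0.2211]
orientation: [-180.0, 0.0, -1.7]
ft_force: [-0.2, -0.0, -6.8]
gripper_width: 0.0252
grasp_force: 79.9
```

Emit:
apply_moves(deltas=[[0,0,-15.5,0,0,0,0],[0,0.2,-31,0,0,0,0],[0,0.4,-46.5,0,0,0,0],[0,0.5,-60,0,0.0395,0,0],[0,0.5,-70,0,0.0395,0,0],[0,0.5,-75.5,0,0.0395,0,0],[0,0.5,-77.5,0,0.0395,0,0],[0,0.5,-77.5,0,0,0,0]])

```text
clock: 15.25
eef_pos: [0.4656, 0.0751, 0.221]
orientation: [179.9, 0.0, -1.8]
ft_force: [0.0, -0.0, -6.6]
gripper_width: 0.0252
grasp_force: 79.9
```

```bash
python3 sense.py 6
```

```text
[(np.float64(271.7), np.float64(392.3), 31), (np.float64(272.4), np.float64(393.2), 35), (np.float64(273.8), np.float64(394.7), 34), (np.float64(274.5), np.float64(395.5), 34), (np.float64(274.7), np.float64(395.8), 36), (np.float64(274.9), np.float64(396.1), 35)] 15.55 tcp [0.4656 0.0753 0.221 ] rpy [ 1.7998e+02  1.0000e-02 -1.7400e+00] tq [ 0.03 -0.05  0.01]
values [0.0995 0.1001 0.101  0.1015 0.1017 0.1019] v 0.0098 now 0.1027
```

Emit:
apply_moves(deltas=[[0,0,-2,0,-0.044,0,0],[0,0,-8,0,-0.044,0,0],[0,0,-17.5,0,-0.044,0,0],[0,0,-31,0.5,-0.044,0,0],[0,0.4,-46.5,2,-0.0006,0,0],[0,0.6,-62,4.5,-0.0006,0,0],[0,0.8,-77.5,7,-0.0006,0,0],[0,1,-93,10,-0.0006,0,0]])

```text
clock: 16.35
eef_pos: [0.4694, 0.1698, 0.2109]
orientation: [180.0, 0.0, -1.7]
ft_force: [-0.8, -0.6, -6.4]
gripper_width: 0.0252
grasp_force: 79.9
```

Emit:
apply_moves(deltas=[[0,0,-15.5,3,0,0,0],[0,0,-31,5.5,0,0,0],[0,0,-46.5,8,0,0,0],[0,0,-60,9.5,0.042,0,0],[0,0,-70,10,0.042,0,0],[0,0,-75.5,10,0.042,0,0],[0,0,-77.5,10,0.042,0,0],[0,0,-77.5,10,0,0,0]])

```text
clock: 17.15
eef_pos: [0.4717, 0.2454, 0.201]
orientation: [179.9, 0.0, -1.8]
ft_force: [0.1, 0.3, -7.4]
gripper_width: 0.0251
grasp_force: 79.9
```

```bash
python3 sense.py 6; python3 - <<'E'
from h import *
for n in('scene','side'):
    c=cams.capture(n);cv2.imwrite(f'pics/{n}3.png',c['img'])
E
```

```text
[(np.float64(270.4), np.float64(392.0), 38), (np.float64(271.3), np.float64(392.9), 38), (np.float64(272.7), np.float64(394.3), 37), (np.float64(273.2), np.float64(394.8), 37), (np.float64(273.3), np.float64(395.0), 37), (np.float64(273.4), np.float64(395.0), 37)] 17.45 tcp [0.4717 0.2457 0.2009] rpy [179.95   0.    -1.74] tq [ 0.06  0.07 -0.04]
values [0.099  0.0996 0.1005 0.1009 0.101  0.101 ] v 0.0083 now 0.1018
```

Emit:
apply_moves(deltas=[[0,0,0,0,-0.0085,0,0],[0,0,0,0,-0.0085,0,0],[0,0,0,0,-0.0085,0,0],[0,0,0,0,-0.0085,0,0],[0,0,0,0,0.0095,0,0],[0,0,0,0,0.0095,0,0],[0,0,0,0,0.0095,0,0],[0,0,0,0,-0.0003,0,0]])

```text
clock: 18.35
eef_pos: [0.4718, 0.2456, 0.2009]
orientation: [179.9, -0.0, -1.8]
ft_force: [1.3, -0.0, -6.8]
gripper_width: 0.0247
grasp_force: 79.9
```

```bash
python3 sense.py 6
```

```text
[(np.float64(257.0), np.float64(378.6), 39), (np.float64(256.9), np.float64(378.5), 39), (np.float64(256.7), np.float64(378.4), 38), (np.float64(256.3), np.float64(378.0), 39), (np.float64(255.8), np.float64(377.5), 39), (np.float64(255.1), np.float64(376.8), 39)] 18.65 tcp [0.4717 0.246  0.2009] rpy [179.9    0.    -1.72] tq [-0.02  0.12 -0.04]
values [0.09   0.0899 0.0898 0.0896 0.0892 0.0888] v -0.0049 now 0.0887
```

View pics/scene3.png

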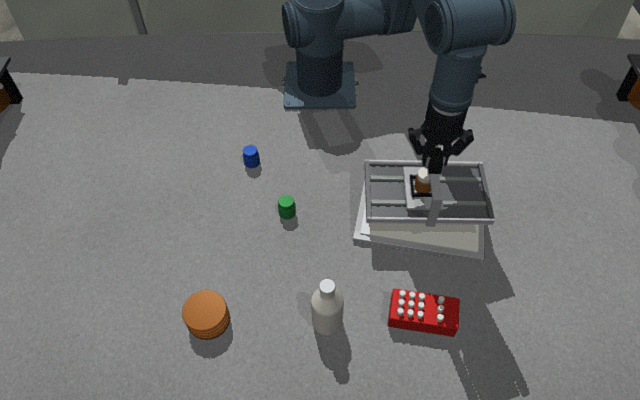

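The scene view shows the tray over the panel at about (428,190), with the jar at (423,182) under the arch. The dishes, bottle and rack haven't moved. I'll keep the shuttle steady.

Emit:
apply_moves(deltas=[[0,0,0,0,0.0045,0,0],[0,0,0,0,0.0045,0,0],[0,0,0,0,0.0045,0,0],[0,0,0,0,0.0045,0,0],[0,0,0,0,-0.0015,0,0],[0,0,0,0,-0.0015,0,0],[0,0,0,0,0.0006,0,0],[0,0,0,0,0.0006,0,0]])

```text
clock: 19.45
eef_pos: [0.4717, 0.2459, 0.2009]
orientation: [179.9, 0.0, -1.7]
ft_force: [0.2, 0.6, -7.4]
gripper_width: 0.0248
grasp_force: 79.9
```

```bash
python3 sense.py 6
```

```text
[(np.float64(251.4), np.float64(373.1), 35), (np.float64(251.1), np.float64(372.9), 36), (np.float64(250.9), np.float64(372.7), 35), (np.float64(250.6), np.float64(372.4), 34), (np.float64(250.2), np.float64(372.1), 35), (np.float64(249.9), np.float64(371.8), 34)] 19.75 tcp [0.4717 0.2458 0.2009] rpy [179.94   0.    -1.73] tq [0.03 0.02 0.  ]
values [0.0862 0.0861 0.086  0.0858 0.0855 0.0853] v -0.0037 now 0.0852
```

Emit:
apply_moves(deltas=[[0,0,0,0,0.006,0,0],[0,0,0,0,0.006,0,0],[0,0,0,0,0.006,0,0],[0,0,0,0,0.006,0,0],[0,0,0,0,-0.005,0,0],[0,0,0,0,-0.005,0,0],[0,0,0,0,-0.005,0,0],[0,0,0,0,0.0003,0,0]])

```text
clock: 20.55
eef_pos: [0.4717, 0.246, 0.2008]
orientation: [180.0, 0.0, -1.7]
ft_force: [-0.5, 0.7, -7.8]
gripper_width: 0.0246
grasp_force: 79.9
```

```bash
python3 sense.py 6
```

```text
[(np.float64(255.9), np.float64(377.7), 39), (np.float64(255.7), np.float64(377.4), 38), (np.float64(255.3), np.float64(377.1), 38), (np.float64(255.1), np.float64(376.9), 38), (np.float64(255.0), np.float64(376.7), 38), (np.float64(254.9), np.float64(376.6), 38)] 20.85 tcp [0.4717 0.2458 0.2009] rpy [179.95  -0.    -1.74] tq [ 0.01 -0.06  0.01]
values [0.0893 0.0892 0.0889 0.0888 0.0887 0.0886] v -0.0028 now 0.0884
```

Nearly still and centred. I'll hold, then check.

Emit:
apply_moves(deltas=[[0,0,0,0,0.0006,0,0],[0,0,0,0,0.0006,0,0],[0,0,0,0,0.0006,0,0],[0,0,0,0,0.0006,0,0],[0,0,0,0,0,0,0],[0,0,0,0,0,0,0],[0,0,0,0,0,0,0],[0,0,0,0,0,0,0]])

```text
clock: 21.65
eef_pos: [0.4717, 0.2459, 0.2009]
orientation: [180.0, -0.0, -1.7]
ft_force: [-0.2, 0.3, -7.6]
gripper_width: 0.0247
grasp_force: 79.9
```

```bash
python3 sense.py 6
```

```text
[(np.float64(253.2), np.float64(375.2), 37), (np.float64(253.2), np.float64(375.0), 37), (np.float64(253.0), np.float64(374.9), 37), (np.float64(252.9), np.float64(374.7), 37), (np.float64(252.7), np.float64(374.6), 36), (np.float64(252.6), np.float64(374.4), 34)] 21.95 tcp [0.4717 0.2459 0.2009] rpy [179.95  -0.    -1.73] tq [-0.    0.02 -0.03]
values [0.0876 0.0875 0.0874 0.0873 0.0872 0.0871] v -0.0019 now 0.087
```

Emit:
apply_moves(deltas=[[0,0,0,0,0.0007,0,0],[0,0,0,0,0.0007,0,0],[0,0,0,0,0.0007,0,0],[0,0,0,0,0.0007,0,0],[0,0,0,0,0.0002,0,0],[0,0,0,0,0.0002,0,0],[0,0,0,0,0.0002,0,0],[0,0,0,0,0.0002,0,0]])

```text
clock: 22.75
eef_pos: [0.4717, 0.2459, 0.2009]
orientation: [180.0, 0.0, -1.7]
ft_force: [-0.0, -0.2, -7.8]
gripper_width: 0.0251
grasp_force: 79.9
```

Emit:
apply_moves(deltas=[[0,0,0,0,0,0,0],[0,0,0,0,0,0,0],[0,0,0,0,0,0,0],[0,0,0,0,0,0,0],[0,0,0,0,0,0,0],[0,0,0,0,0,0,0],[0,0,0,0,0,0,0],[0,0,0,0,0,0,0]])

```text
clock: 23.55
eef_pos: [0.4717, 0.2458, 0.2009]
orientation: [180.0, -0.0, -1.7]
ft_force: [0.3, 0.5, -6.9]
gripper_width: 0.0249
grasp_force: 79.9
```

```bash
python3 sense.py 6
```

```text
[(np.float64(250.1), np.float64(372.0), 35), (np.float64(250.0), np.float64(371.9), 35), (np.float64(250.0), np.float64(371.9), 35), (np.float64(249.9), np.float64(371.8), 35), (np.float64(249.8), np.float64(371.7), 34), (np.float64(249.7), np.float64(371.6), 33)] 23.85 tcp [0.4717 0.2458 0.2009] rpy [179.96  -0.    -1.73] tq [-0.01 -0.03  0.01]
values [0.0855 0.0854 0.0854 0.0853 0.0853 0.0852] v -0.0011 now 0.0852
```

Emit:
apply_moves(deltas=[[0,0,0,0,0.001,0,0],[0,0,0,0,0.001,0,0],[0,0,0,0,0.001,0,0],[0,0,0,0,0.001,0,0],[0,0,0,0,0,0,0],[0,0,0,0,0,0,0],[0,0,0,0,0,0,0],[0,0,0,0,0,0,0]])

```text
clock: 24.65
eef_pos: [0.4717, 0.2459, 0.2009]
orientation: [180.0, 0.0, -1.7]
ft_force: [0.4, -0.2, -7.7]
gripper_width: 0.025
grasp_force: 79.9
```

```bash
python3 sense.py 4; python3 -c "
from h import *
print(bot.sign_off())"
```

```text
[(np.float64(251.2), np.float64(372.9), 35), (np.float64(251.3), np.float64(373.0), 35), (np.float64(251.4), np.float64(373.2), 34), (np.float64(251.7), np.float64(373.3), 35)] 24.85 tcp [0.4717 0.2459 0.2009] rpy [179.97  -0.    -1.73] tq [ 0.03 -0.01  0.03]
values [0.0861 0.0862 0.0863 0.0864] v 0.0021 now 0.0865
the job is handed in; nothing more can be done
None
```

I handed the job in at about 25 s with the tray held level about 60 mm above the panel's centre and the shuttle about 4 mm from the middle, where it had stayed within about 12 mm for over 7 s; sign-off returned no verdict.

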